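# Turn the lamp base in the slide-jaw holder, then hold out the marble tray

## Task

Get the lamp base ready for its second side: slide the holder's jaw open, turn the block half round so that its bare timber face with the round hollow looks away from you towards the maker across the table, stand it fully down between the jaws again and slide the jaw snug against it. Then lift the small white tray with the upright handle, without letting the marble roll out of its cork pocket, and hold it out to the maker: level, about a hand's breadth above the middle of the black grid mat in the middle of the table, marble end away from you; finish while still holding it there, not putting it down. Leave the glue bottle, the tub, the jar and the nippers where they are.

Things in the scene. Friction and masses are not known exactly. Their poses are not given: they have to be found in the camera images.
- holder: Slide-jaw holder fixed to the table left or right of the mat. Aluminium base 90 x 190 x 20 mm (x, y, z); blue jaws 70 mm wide, tops 53 mm over the table. Origin: centre of underside. +x: roughly away from robot, to the maker. Fixed jaw's face at y = -48 mm, sliding jaw's face at y = +8 mm + joint value. The lamp base belongs between, centre at x 0, y -20, on the base top z 20 mm.
- jaw (a joint): Position of the sliding jaw in m along the holder's +y: 0 = snug on the 56 mm wide lamp base (it starts within 1 mm of that), 0.032 = fully open, at a stop. It slides with about 4 N of friction and stays where it is left; no spring, no screw.
- jaw_grip (a point): On the sliding jaw's black upright grip bar, 20 mm (holder x) by 14 mm (holder y), top 92 mm over the table; this point is 80 mm over the table, 40 mm in holder +y of the sliding jaw's gripping face. The blue jaw body below the bar is up to 51 mm high. Moves with the jaw. Can be pinched from above across its holder-x faces.
- lamp_base: Square timber block 56 x 56 x 90 mm tall, about 0.22 kg, brass stub 10 mm high on top. Origin: centre of underside, z up. +x face: finished glass mosaic; -x face: bare brown timber with a dark round hollow; y faces: white, these go against the jaws. Starts clamped, mosaic to the maker (its x along holder x). Its top 57 mm stand above the jaws, free to grip from above on either pair of faces.
- bare_face (a point): Centre of the lamp base's bare timber face: 28 mm from the block's axis, 45 mm above its underside.
- tray: White wooden carrying tray 150 x 94 mm (x, y), rim 18 mm high, about 0.22 kg, on the table. Origin: centre of underside, z up. Upright handle board across the middle (x = 0), 12 mm thick (x); its top rail is 80 mm long (y), 64 to 92 mm above the underside, to be pinched from above along tray x. +x half: cork with the marble's pocket; -x half: glass samples stuck down.
- pocket (a point): Where the marble's centre rests: 38.5 mm in tray +x of the tray's origin, 21.5 mm above its underside. The pocket in the cork is 28 mm across and 3 mm deep; the marble can roll about 6 mm in it, and rolls out if the tray tips more than about 35 degrees or is jerked.
- marble_center (a point): Centre of the loose blue glass marble, 25 mm diameter, 21 g.
- mat: The maker's black plastic grid mat, fixed mid-table between holder and tray (not the bigger mat at the table's side), 240 x 200 mm (x, y), 12 mm thick. Origin: centre of its underside; +x points roughly away from the robot, towards the maker.
- mat_far_edge (a point): Middle of the mat's edge on the maker's side, on its top, 120 mm in mat +x of the mat's origin: the tray's +x (marble) end should point this way.
- glue: Bystander: white glue bottle, 52 mm diameter, 125 mm tall, standing on the table near the robot; origin under its centre.
- tub: Bystander: low open plastic tub of brown glass chips, 85 x 120 x 45 mm, beyond the work; origin under its centre.
- jar: Bystander: low jar with blue cap, 64 mm diameter, 62 mm tall, beyond the work; origin under its centre.
- nippers: Bystander: wheel nippers with red handles lying on the table near the robot, about 180 x 60 x 14 mm; origin on the table under their middle.
Mind the look-alikes: they are no part of the job. Leave any green look-alike of the holder alone.

How it is judged:
On the way, in this order (a step that is already met when the one before it is completed fails the run):
1. the sliding jaw is drawn open by more than 12 mm (value of joint jaw above 0.012 m), for 0.2 s.
2. the lamp base stands down between the jaws with its bare face towards the maker, and the jaw is snug on it (x of bare_face in the frame of holder above 0.01 m and x of lamp_base in the frame of holder between -0.016 and 0.016 m and y of lamp_base in the frame of holder between -0.024 and -0.016 m and z of lamp_base in the frame of holder between 0.0165 and 0.0235 m and angle between the x axis of lamp_base and the x axis of holder, either way round below 0.06 rad and angle between lamp_base's own z axis and vertical below 0.06 rad and value of joint jaw below 0.0025 m), for 0.3 s.
3. the gripper has lifted the tray clear of the table with the marble in its pocket (height (world z) of tray above 0.03 m and distance between marble_center and pocket below 0.011 m and contact force between the fingers and tray above 0.5 N), for 0.2 s.
At the end, for the whole second after the job is handed in: Block upright and square in the holder (3 deg, mid-jaw within 16 mm), bare face to the maker, jaw within 2.5 mm of snug; fingers hold the tray still, level within 5 deg, underside 55-200 mm above the table, within 50 mm of mat centre, marble end to the maker (40 deg), marble in its pocket (all of step 2 and horizontal distance between tray and mat below 0.05 m and height (world z) of tray between 0.055 and 0.2 m and angle between tray's own z axis and vertical below 0.09 rad and x of mat_far_edge in the frame of tray above 0.06 m and linear speed of tray below 0.03 m/s and contact force between the fingers and tray above 0.5 N and contact force between tray and mat below 0.1 N and distance between marble_center and pocket below 0.011 m); the arm keeps its last pose, push and grip.
It fails at once if the marble leaves its pocket (distance between marble_center and pocket above 0.016 m).
It fails at once if the glue bottle moved by more than 20 mm (distance of glue from where it was at the start of the episode above 0.02 m).
It fails at once if the tub of chips moved by more than 20 mm (distance of tub from where it was at the start of the episode above 0.02 m).
It fails at once if the jar moved by more than 20 mm (distance of jar from where it was at the start of the episode above 0.02 m).
It fails at once if the nippers moved by more than 20 mm (distance of nippers from where it was at the start of the episode above 0.02 m).
It also fails if it takes over 72 s, if anything falls off the work surface, if the arm or the gripper's body presses on something with over 40 N, if the wrist force passes 120 N, or if a joint passes its speed limit or range.

## Robot

A 7-joint arm with a two-finger parallel gripper is mounted at the origin on the work surface. World frame = base frame: x ahead of the robot, y to its left, z up, the work surface at z = 0. Lengths are in m, angles in rad, forces in N, time in s.
With the tool pointing down it reaches from about 0.4 to 0.85 m from the base axis. Payload 10.4 kg.
Tool frame: the origin (TCP) lies at the very end of the fingers, on their centre line; the grasp point (between the pads) lies 19 mm behind it; x points along the fingers, y is the direction in which the jaws open and shut, and the axes are right-handed (so a half turn about x gives the same grasp; the last joint's range is limited). The gripper opens to 85 mm and grips with 20 to 120 N. Pads are 22 mm wide; open, the fingers measure 114 mm over their backs; the gripper's body (76 mm by 85 mm) begins 54 mm behind the grasp point. The pads swing forward as they close: fully open they stand 13 mm farther back than shut.
Start: joints at [1.212, 0.332, -0.065, 1.46, 0.022, 1.35, -0.088], TCP at [0.206, -0.59, 0.196] pointing down, gripper open.
Joint ranges: [-2.6, 2.6], [-0.5, 2.12], [-1.47, 1.34], [0.16, 2.42], [-1.27, 4.41], [0.06, 2.06], [-2.6, 2.6]. Speed limits (rad/s): [2.22, 2.22, 2.79, 2.79, 3.14, 3.14, 3.14].

## Interface

Orientations are given as a unit quaternion [x, y, z, w].
In Python, from workcell import monitor, camera, ticket, regions_of gives the robot as it stands.
- The arm moves only by the tool step_arm, never from a script. Its argument "increments" is a list of rows, each a list of 5 numbers: the finger opening in m, from 0 to 0.0854, then the shift along the world's x, y, z in m, then the turn about the world's z in rad. A call has 1 to 12 rows; each row shifts and turns the commanded pose from where the row before left it; what a row does not reach is not made up. A row lasts 1/12 s, in which the tool goes at most 41.7 mm and 7.16 degrees, less where a joint would pass 70% of its speed; a pose out of reach is approached as far as the arm can. A call with a gripper value outside its range is refused whole. The fingers move at their own pace and stop on an object; "force" is the grip in N (left out, the last holds). Time passes only in rows, so rows that do not move let the fingers close. It gives the time, the measured TCP pose, the force and the opening at its end, in the units of the state.
- monitor.get_obs(): the state, without advancing time (a new reading comes with each control period).
- camera(name): name is "side" or "top"; returns a dict with "color" (480x640x3 uint8, red, green, blue), "range_z" (480x640 float32, m along the optical axis (not along the pixel's ray), 0 where there is no reading), "fx", "fy", "cx", "cy" (pixels), "k1" (the pictures are not rectified: a ray, as slopes to the right and down, at radius r is drawn at 1 + k1 r^2 times it, then the intrinsics apply), "cam_to_world" (4x4, takes a point from camera to world coordinates). Camera axes: x right, y up, looking along -z (the intrinsics and any distortion apply to the point x, -y, -z); pixel columns grow to the right and rows downward; lengths in m; the calibration is good to about 2 mm. A picture is of the moment at which its call begins.
- ticket.hand_in(): hands the job in, once; it reports no verdict.
Trained networks look in a picture, given as the dict that the camera call returned (one of the last four; its "shot" number tells which), for a name from the list of things; names that differ only in an ending like _2 or _b are one class to them, and where a whole thing is asked for, a point or a joint stands for the part that bears it (a point fixed in the world has none). Each returns a list of dicts, best first, with "p" (0 to 1); they miss things now and then, are a little off and sometimes report something else, mostly with a low value. They report only what shows in the picture. A call takes as long as a camera call. They do not tell look-alikes from the thing itself.
- regions_of(picture, query): "region" (480x640 bool, what is visible of it) and "centre" ([row, column] in pixels, amid what is visible of it).
The state is a dict: "clock": time; "joint_pos": joint angles; "joint_velocities": joint speeds; "tau": joint torques, N m; "position": TCP position; "ee_rot": TCP orientation; "ft_force": force on the tool from outside, world axes, zero at the start; "torque": the same for the moment, N m; "grip_width": opening from 0.0 (shut) to 1.0 (fully open).
Only numpy, scipy, OpenCV 4.12 (cv2) and the standard library are available. Lean on these libraries where they do the work, as an engineer would, in place of code of your own. Each camera call takes 0.05 s, during which the arm holds its last target. There are 200 camera calls.

## Working session

There is one attempt and no reset: what is moved stays moved. The work goes in short steps, Python scripts to look and compute and a tool call to move; the robot and the scene stay as the last step left them, time stands still between calls to the robot, and variables do not carry over. Pictures are saved under pics/ and viewed, about 8 in all and at most 12, crops included, and the job is handed in when it is done.

Besides the shell and the picture viewer there is one more tool, called after "Request:" by a JSON object that holds its "method" and its "body", one argument or row to a line. step_arm: Moves the arm, as the interface text tells. Its arguments: {"type":"object","properties":{"increments":{"type":"array"},"force":{"type":"number"}},"required":["increments"]}

```bash
mkdir -p pics; cat > h.py <<'E'
import numpy as np, cv2
from workcell import monitor, camera, ticket, regions_of
def cloud(p):
    v,u=np.mgrid[0:480,0:640]
    K=np.array([[p['fx'],0,p['cx']],[0,p['fy'],p['cy']],[0,0,1.]])
    pts=cv2.undistortPoints(np.stack([u,v],-1).reshape(-1,1,2).astype(float),K,np.array([p['k1'],0,0,0,0.]))
    s=pts.reshape(480,640,2); z=p['range_z'].astype(float)
    c=np.stack([s[...,0]*z,-s[...,1]*z,-z,np.ones_like(z)],-1)
    w=(c@np.array(p['cam_to_world']).T)[...,:3]; w[z==0]=np.nan
    return w
def save(p,name,crop=None,sc=1):
    im=p['color'][...,::-1]
    if crop: r0,r1,c0,c1=crop; im=im[r0:r1,c0:c1]
    cv2.imwrite('pics/'+name,cv2.resize(im,None,fx=sc,fy=sc,interpolation=cv2.INTER_CUBIC))
E
python3 - <<'E'
from h import *
for n in ['top','side']:
    p=camera(n); w=cloud(p); save(p,n+'0.png')
    print(n,np.round(p['cam_to_world'],2).tolist())
    for q in ['holder','jaw','lamp_base','tray','marble_center','mat','glue','tub','jar','nippers']:
        for r in regions_of(p,q)[:3]:
            m=r['region']; x=w[m]; print(q,round(r['p'],2),np.round(r['centre']),m.sum(),np.round(np.nanmedian(x,0),3),np.round(np.nanmax(x[:,2]),3))
print(monitor.get_obs())
E
```

```text
top [[-0.0, 1.0, -0.07, 0.43], [-1.0, -0.0, -0.01, 0.0], [-0.01, 0.07, 1.0, 1.34], [0.0, 0.0, 0.0, 1.0]]
holder 0.92 [322. 469.] 3906 [ 0.324 -0.318  0.023] 0.098
holder 0.76 [226. 438.] 2675 [ 0.531 -0.25   0.023] 0.116
jaw 0.68 [294. 260.] 542 [0.382 0.121 0.089] 0.131
jaw 0.67 [219. 437.] 672 [ 0.54  -0.254  0.05 ] 0.099
jaw 0.56 [324. 462.] 701 [ 0.32  -0.293  0.051] 0.098
lamp_base 0.74 [223. 466.] 1105 [ 0.534 -0.297  0.109] 0.125
tray 0.57 [255. 201.] 3113 [0.47  0.259 0.012] 0.1
marble_center 0.4 [235. 199.] 127 [0.513 0.26  0.029] 0.039
mat 0.84 [195. 333.] 9915 [ 0.595 -0.031  0.009] 0.023
glue 0.82 [296. 263.] 553 [0.383 0.121 0.089] 0.131
tub 0.69 [136. 449.] 2509 [ 0.723 -0.291  0.02 ] 0.052
jar 0.69 [132. 219.] 745 [0.732 0.215 0.061] 0.07
jar 0.67 [223. 439.] 569 [ 0.539 -0.254  0.051] 0.099
nippers 0.86 [303. 348.] 1104 [ 0.37  -0.061  0.013] 0.022
side [[0.88, 0.36, -0.31, 0.25], [-0.47, 0.68, -0.56, -0.53], [0.01, 0.64, 0.77, 0.8], [0.0, 0.0, 0.0, 1.0]]
holder 0.95 [432. 286.] 5971 [ 0.323 -0.323  0.021] 0.094
holder 0.76 [381. 376.] 3436 [ 0.52  -0.317  0.023] 0.09
[... 621 characters left out ...]
 'joint_pos': array([ 1.21237854,  0.33217756, -0.06467298,  1.46011565,  0.02160609,
        1.34990442, -0.08849634]), 'joint_velocities': array([-1.26615226e-03,  6.11972144e-04,  5.82884626e-05, -7.00355038e-04,
        1.22923883e-03,  4.64464014e-04,  4.34224954e-04]), 'tau': array([ 2.16037483e-04, -6.25237083e+01,  4.88576212e-02, -3.91822743e+01,
        1.63027336e-02,  2.02115276e-03, -6.74421517e-05]), 'position': array([ 0.20596848, -0.59010427,  0.196244  ]), 'ee_rot': array([ 0.69716977,  0.11813546, -0.69715685,  0.11819751]), 'ft_force': array([-0.02718774, -0.8578151 ,  0.39657919]), 'torque': array([-0.02075117,  0.01210889,  0.02166842]), 'grip_width': 1.0009240926427376}
```

View pics/top0.png

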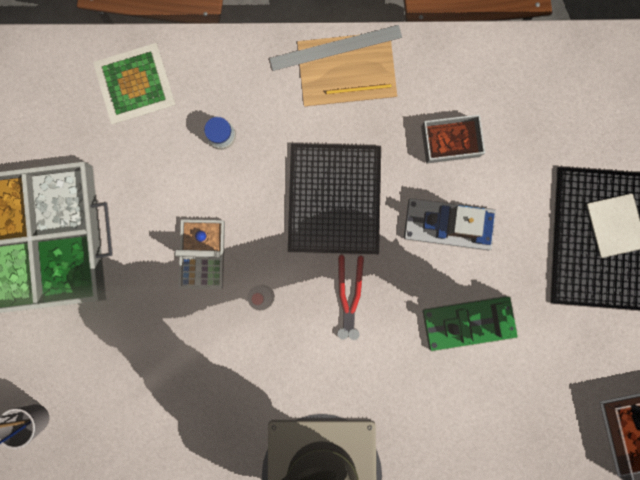

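View pics/side0.png

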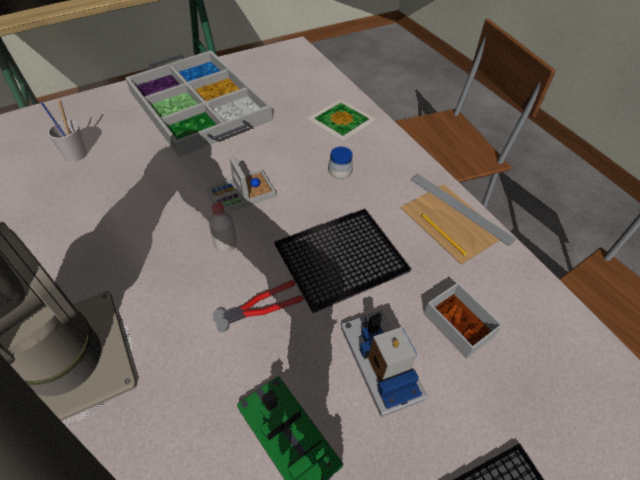

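```bash
python3 - <<'E'
from h import *
from scipy.spatial.transform import Rotation as R
def fit(m,w,lo,hi,tag):
    x=w[m]; x=x[(x[:,2]>lo)&(x[:,2]<hi)][:,:2]
    (c,s,a)=cv2.minAreaRect((x*1000).astype(np.float32))
    print(tag,len(x),'med',np.round(np.median(x,0),4),'rect',np.round(c,1),np.round(s,1),round(a,1))
for n in ['top','side']:
    p=camera(n);w=cloud(p)
    def box(cx,cy,r): return (abs(w[...,0]-cx)<r)&(abs(w[...,1]-cy)<r)
    h=box(.535,-.285,.12)&(w[...,1]<-.165)
    fit(h,w,.014,.026,n+' base'); 
    fit(h,w,.046,.058,n+' jaws')
    fit(h,w,.085,.098,n+' grip'); fit(h,w,.104,.117,n+' block')
    fit(box(.47,.26,.12),w,.085,.1,n+' rail')
    fit(box(.47,.26,.095),w,.007,.03,n+' tray'); fit(box(.513,.26,.03),w,.03,.04,n+' marble')
    M=max(regions_of(p,'mat'),key=lambda r:r['p'])['region']; fit(M,w,.003,.02,n+' mat')
o=monitor.get_obs();print(R.from_quat(o['ee_rot']).as_matrix().round(3))
E
```

```text
top base 1532 med [ 0.5275 -0.2307] rect [ 537.  -282.3] [191.1  90.6] 82.0
top jaws 518 med [ 0.5336 -0.2662] rect [ 536. -287.] [128.2  69.9] 82.5
top grip 119 med [ 0.542 -0.238] rect [ 537.9 -280.7] [107.7  52.1] 64.4
top block 763 med [ 0.5361 -0.301 ] rect [ 536.6 -301.7] [57.3 56.5] 81.7
top rail 264 med [0.472  0.2542] rect [439.  208.4] [194.4  49.6] 56.8
top tray 2258 med [0.4878 0.2579] rect [468.  260.2] [184.3 185.9] 0.2
top marble 61 med [0.5129 0.2594] rect [514.1 261. ] [19.6 20.1] 0.5
top mat 9492 med [ 0.5948 -0.0314] rect [595.8 -31.4] [200.3 241.3] 88.2
side base 1616 med [ 0.5111 -0.2639] rect [ 537.7 -281.6] [190.   91.7] 82.1
side jaws 744 med [ 0.5233 -0.3342] rect [ 537.2 -288. ] [124.5  70.4] 81.4
side grip 234 med [ 0.5346 -0.2941] rect [ 530.1 -279.7] [ 53.5 106.8] 3.1
side block 1000 med [ 0.535  -0.3032] rect [ 537.2 -301. ] [56.3 57. ] 81.3
side rail 134 med [0.4722 0.2571] rect [439.5 209.1] [194.7  49.4] 57.5
side tray 1308 med [0.4745 0.2563] rect [473.3 261.1] [ 99.5 151.5] 89.8
side marble 27 med [0.5128 0.2582] rect [513.2 259.2] [18.9 15.3] 52.2
side mat 7974 med [ 0.5897 -0.039 ] rect [596.7 -29.1] [204.1 241.9] 88.3
[[ 0.     0.33  -0.944]
 [-0.    -0.944 -0.33 ]
 [-1.     0.    -0.   ]]
```

Both pictures show the blue holder at about (450,222) in the top view, with the block clamped in it. The grip bar is on the mat side, and the bare face is towards the robot. The tray is at (201,255) with its marble end already pointing away, the mat is at (333,195), and the green look-alike is at (469,322). The holder's yaw is about -8° and the bar should be near (0.544, -0.2345).

Request:
{"method": "step_arm", "body": {
  "increments": [
    [0.085,0.028,0.0296,0,0.091],
    [0.085,0.028,0.0296,0,0.091],
    [0.085,0.028,0.0296,0,0.091],
    [0.085,0.028,0.0296,0,0.091],
    [0.085,0.028,0.0296,0,0.091],
    [0.085,0.028,0.0296,0,0.091],
    [0.085,0.028,0.0296,0,0.091],
    [0.085,0.028,0.0296,0,0.091],
    [0.085,0.028,0.0296,0,0.091],
    [0.085,0.028,0.0296,0,0.091],
    [0.085,0.028,0.0296,0,0.091],
    [0.085,0.028,0.0296,0,0.091]
  ],
  "force": 40
}}

```text
clock: 2.3
position: [0.5431, -0.2334, 0.1966]
ee_rot: [0.534, 0.464, -0.533, 0.464]
ft_force: [0.7, -0.9, -0.6]
grip_width: 0.993
```

```bash
cat >> h.py <<'E'
from scipy.spatial.transform import Rotation as R
def state():
    o=monitor.get_obs(); y=R.from_quat(o['ee_rot']).as_matrix()[:,1]
    print('t',round(o['clock'],2),'tcp',o['position'].round(4),'yaw',round(np.degrees(np.arctan2(y[1],y[0])),2),'j',o['joint_pos'].round(2),'F',o['ft_force'].round(1),'w',round(o['grip_width']*85.4,1))
H0=np.array([.5373,-.282]); a=np.radians(-8.); HX=np.array([np.cos(a),np.sin(a)]); HY=np.array([-HX[1],HX[0]])
def hframe(w):
    d=w[...,:2]-H0; return d@HX, d@HY
E
python3 -c "
from h import *
state()"
```

```text
t 2.3 tcp [ 0.5431 -0.2334  0.1966] yaw -7.96 j [ 0.72  0.3  -0.48  1.53  0.14  1.34  0.09] F [ 0.7 -0.9 -0.6] w 84.8
```

Request:
{"method": "step_arm", "body": {
  "increments": [
    [0.085,0,0,-0.02,0],
    [0.085,0,0,-0.02,0],
    [0.085,0,0,-0.02,0],
    [0.085,0,0,-0.02,0],
    [0.085,0,0,-0.02,0],
    [0.085,0,0,-0.02,0],
    [0.085,0,0,-0.015,0],
    [0.085,0,0,0,0]
  ]
}}

```text
clock: 2.97
position: [0.5399, -0.2343, 0.058]
ee_rot: [-0.534, -0.465, 0.535, -0.461]
ft_force: [-0.4, 0.6, -1.2]
grip_width: 0.995
```

Request:
{"method": "step_arm", "body": {
  "increments": [
    [0,0,0,0,0],
    [0,0,0,0,0],
    [0,0,0,0,0],
    [0,0,0,0,0],
    [0,0,0,0,0],
    [0,0,0,0,0],
    [0,0,0,0,0],
    [0,0,0,0,0],
    [0,0,0,0,0],
    [0,0,0,0,0]
  ]
}}

```text
clock: 3.8
position: [0.542, -0.2349, 0.0612]
ee_rot: [0.534, 0.463, -0.534, 0.463]
ft_force: [-0.2, 0.1, 0.1]
grip_width: 0.0
```

```bash
python3 - <<'E'
from h import *
state()
p=camera('side'); save(p,'s1.png',(260,440,290,480),4)
for n in ['top','side']:
    p=camera(n);w=cloud(p);hx,hy=hframe(w)
    for q in ['jaw_grip']:
        for r in regions_of(p,q)[:3]: print(n,round(r['p'],2),np.round(r['centre']),np.round(np.nanmedian(w[r['region']],0),3))
    m=(abs(hx)<.045)&(abs(hy)<.1)&(w[...,2]>.06)
    cv2.imwrite('pics/x.png',p['color'][...,::-1])
    for y in range(-80,100,6):
        k=m&(hy*1000>=y)&(hy*1000<y+6)
        if k.sum(): print(y,k.sum(),np.round(np.nanmedian(hx[k]),3),np.round(w[k][:,2].max(),3),end='; ')
    print()
E
```

```text
t 3.8 tcp [ 0.542  -0.2349  0.0612] yaw -8.2 j [ 0.71  0.41 -0.46  1.69  0.2   1.09  0.04] F [-0.2  0.1  0.1] w 0.0
top 0.57 [222. 429.] [ 0.537 -0.226  0.045]
-2 136 0.002 0.508; 4 234 -0.003 0.509; 10 258 -0.003 0.51; 16 297 -0.006 0.509; 22 218 -0.005 0.509; 28 222 -0.002 0.511; 34 221 -0.004 0.514; 40 224 -0.004 0.517; 46 238 -0.005 0.516; 52 281 -0.008 0.516; 58 256 -0.008 0.515; 64 252 -0.006 0.512; 70 233 -0.017 0.512; 76 277 -0.009 0.51; 82 447 -0.004 0.51; 88 335 0.003 0.51; 94 683 -0.012 0.51; 
side 0.82 [332. 370.] [ 0.531 -0.241  0.048]
side 0.56 [409. 275.] [ 0.317 -0.298  0.05 ]
-50 347 0.001 0.112; -44 146 -0.006 0.113; -38 133 -0.005 0.111; -32 136 -0.005 0.112; -26 145 -0.001 0.121; -20 127 -0.009 0.121; -14 134 -0.005 0.117; -8 1509 0.009 0.481; -2 2672 -0.021 0.507; 4 1221 -0.004 0.508; 10 1089 -0.016 0.507; 16 517 -0.028 0.507; 22 489 -0.034 0.508; 28 606 -0.033 0.512; 34 909 -0.024 0.513; 40 559 -0.024 0.515; 46 335 -0.037 0.515; 52 271 -0.031 0.515; 58 159 -0.019 0.513; 64 120 0.001 0.511; 70 143 0.015 0.501; 76 348 -0.006 0.507; 82 154 -0.014 0.508; 88 146 -0.013 0.507; 94 14 -0.032 0.507;
```

View pics/s1.png

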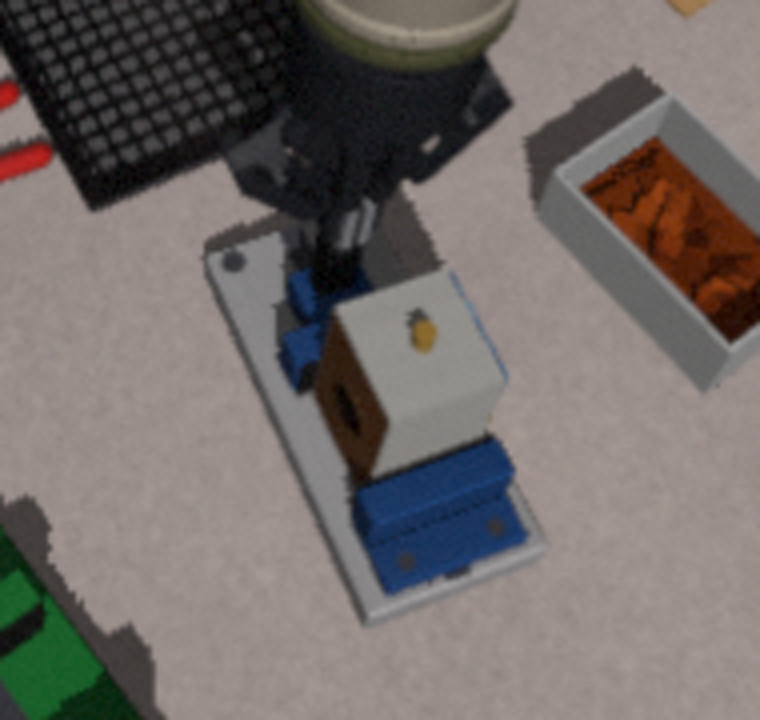

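The picture shows the gripper over the jaw's blue body at about (345,250), but the reading says it is fully shut, so the bar was probably missed. I'll open, rise and move clear to measure the bar.

Request:
{"method": "step_arm", "body": {
  "increments": [
    [0.085,0,0,0,0],
    [0.085,0,0,0,0],
    [0.085,0,0,0,0],
    [0.085,0,0,0,0],
    [0.085,0,0,0.02,0],
    [0.085,0,0,0.035,0],
    [0.085,0,0,0.035,0],
    [0.085,0,0.02,0.035,0],
    [0.085,0,0.04,0.01,0],
    [0.085,0,0.04,0,0],
    [0.085,0,0.04,0,0],
    [0.085,0,0.04,0,0]
  ]
}}

```text
clock: 5.05
position: [0.5418, -0.0532, 0.1968]
ee_rot: [0.535, 0.463, -0.534, 0.463]
ft_force: [1.3, -0.3, -0.5]
grip_width: 0.996
```

```bash
python3 - <<'E'
from h import *
state()
for n in ['top','side']:
    p=camera(n);w=cloud(p);hx,hy=hframe(w)
    save(p,'m_'+n+'.png',(170,270,390,510) if n=='top' else (290,430,320,460),5)
    for lo,hi,y0 in [(.06,.14,.012),(.035,.06,-.1),(.1,.118,-.1)]:
        m=(abs(hx)<.06)&(abs(hy)<.11)&(hy>y0)&(w[...,2]>lo)&(w[...,2]<hi)
        print(n,lo,m.sum())
        if m.sum(): print(np.percentile(hx[m]*1000,[0,5,50,95,100]).round(1),np.percentile(hy[m]*1000,[0,5,50,95,100]).round(1),np.percentile(w[m][:,2]*1000,[0,50,100]).round(1))
E
python3 -c "
import cv2,numpy as np
a=cv2.imread('pics/m_top.png');b=cv2.imread('pics/m_side.png');print(a.shape,b.shape)
cv2.imwrite('pics/m.png',np.hstack([cv2.resize(a,(400,340)),cv2.resize(b,(400,400))[:340]]))" 
```

```text
t 5.05 tcp [ 0.5418 -0.0532  0.1968] yaw -8.21 j [ 0.54  0.2  -0.6   1.65  0.12  1.32 -0.22] F [ 1.3 -0.3 -0.5] w 85.0
top 0.06 95
[-18.8 -10.2  -1.5   8.1   9.8] [23.  42.9 50.4 56.1 56.5] [60.1 90.5 99. ]
top 0.035 712
[-35.4 -32.4  -6.4  28.7  35.1] [-87.  -66.8  18.6  56.1  59.8] [35.1 50.8 59.7]
top 0.1 790
[-26.2 -24.2   0.7  27.1  30.4] [-48.8 -45.2 -18.6   7.1   9. ] [100.9 110.6 117.5]
side 0.06 171
[-9.6 -9.  -2.   8.7 10.5] [41.8 42.3 45.3 54.8 56.7] [60.  85.5 94.4]
side 0.035 1071
[-35.2 -33.2 -11.3  28.5  35.8] [-68.2 -67.3 -49.2  46.5  60.6] [35.  51.1 59.8]
side 0.1 1050
[-26.2 -24.3  -0.2  27.2  31.1] [-47.  -45.8 -22.1   5.8   8.9] [100.  109.3 117.2]
(500, 600, 3) (700, 700, 3)
```

View pics/m.png

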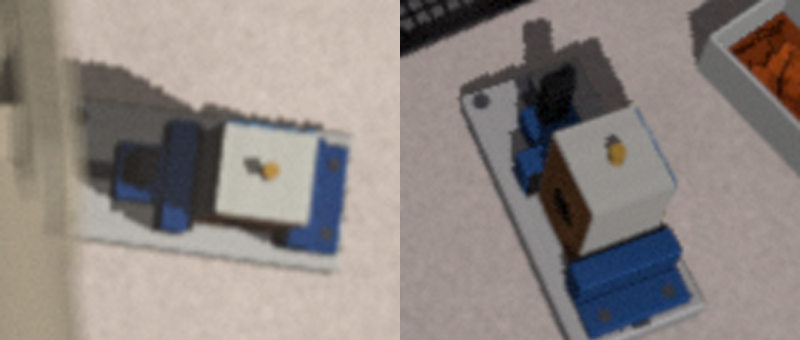

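The bar stands at holder (x 0, y 49), top 92 mm. That is where I closed, so the width reading is odd. I'll grasp again and read it while closing.

Request:
{"method": "step_arm", "body": {
  "increments": [
    [0.085,0.0,-0.036,0,0],
    [0.085,0.001,-0.036,0,0],
    [0.085,0,-0.036,0,0],
    [0.085,0.001,-0.036,0,0],
    [0.085,0,-0.036,-0.02,0],
    [0.085,0,0,-0.035,0],
    [0.085,0,0,-0.035,0],
    [0.085,0,0,-0.035,0],
    [0.085,0,0,-0.015,0],
    [0.085,0,0,0,0],
    [0.085,0,0,0,0]
  ]
}}

```text
clock: 6.07
position: [0.5437, -0.2349, 0.0561]
ee_rot: [-0.534, -0.463, 0.535, -0.463]
ft_force: [0.2, -0.6, 1.0]
grip_width: 0.997
```

Request:
{"method": "step_arm", "body": {
  "increments": [
    [0.015,0,0,0,0],
    [0.015,0,0,0,0],
    [0.015,0,0,0,0],
    [0.015,0,0,0,0],
    [0.015,0,0,0,0],
    [0.015,0,0,0,0],
    [0.015,0,0,0,0]
  ]
}}

```text
clock: 6.65
position: [0.5444, -0.2351, 0.0573]
ee_rot: [0.535, 0.463, -0.534, 0.463]
ft_force: [-2.1, 0.2, 7.4]
grip_width: 0.174
```

```bash
python3 -c "
from h import *
state();p=camera('side');save(p,'s2.png',(270,390,310,450),5);state()"
```

```text
t 6.65 tcp [ 0.5444 -0.2351  0.0573] yaw -8.19 j [ 0.7   0.42 -0.46  1.69  0.2   1.08  0.04] F [-2.1  0.2  7.4] w 14.9
t 6.7 tcp [ 0.5443 -0.2351  0.0572] yaw -8.2 j [ 0.7   0.42 -0.46  1.69  0.2   1.08  0.04] F [-2.   0.8  6.8] w 15.1
```

View pics/s2.png

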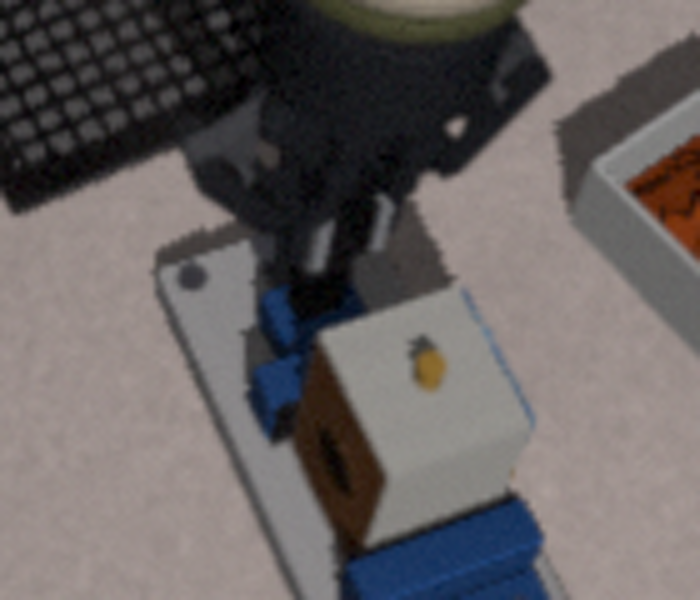

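```bash
python3 - <<'E'
from h import *
p=camera('side');w=cloud(p);hx,hy=hframe(w)
for v in range(310,338,2):
    print(v,[(int(hx[v,u]*1000),int(hy[v,u]*1000),int(w[v,u,2]*1000)) if np.isfinite(hx[v,u]) else None for u in range(364,392,3)])
E
```

```text
310 [(-35, 36, 159), (-25, 42, 144), (-20, 40, 144), (-18, 34, 153), (-11, 36, 145), (8, 54, 105), (8, 46, 116), (9, 39, 128), (13, 36, 130), (70, 97, 0)]
312 [(-34, 35, 153), (-27, 37, 147), (-20, 39, 139), (-17, 35, 144), (-10, 36, 138), (8, 53, 98), (8, 44, 113), (9, 37, 124), (16, 38, 119), (68, 93, 0)]
314 [(-33, 36, 144), (-27, 36, 140), (-17, 41, 127), (-16, 34, 138), (-8, 37, 129), (8, 52, 94), (8, 43, 108), (9, 37, 118), (19, 40, 107), (66, 89, -2)]
316 [(-33, 34, 142), (-20, 46, 114), (-16, 42, 119), (-12, 38, 122), (-7, 38, 119), (7, 49, 91), (9, 42, 102), (10, 36, 111), (57, 85, 1), (64, 85, -1)]
318 [(3, 89, 20), (-20, 44, 110), (-17, 40, 115), (-12, 38, 116), (-6, 37, 113), (5, 45, 93), (8, 40, 98), (12, 36, 103), (56, 83, 0), (62, 81, -1)]
320 [(1, 85, 19), (-19, 44, 102), (-15, 40, 106), (-12, 37, 110), (0, 44, 91), (4, 42, 91), (8, 39, 93), (40, 70, 21), (54, 79, -2), (59, 76, 0)]
322 [(0, 82, 17), (5, 78, 21), (-13, 43, 93), (-11, 37, 102), (0, 43, 84), (6, 44, 79), (33, 69, 20), (38, 67, 20), (44, 65, 19), (57, 71, 0)]
324 [(-1, 77, 20), (2, 74, 22), (-8, 48, 74), 
[... 262 characters left out ...]
55, 47), (-8, 45, 64), (-3, 43, 64), (2, 42, 62), (10, 44, 54), (28, 58, 18), (33, 55, 20), (39, 53, 19), (44, 51, 19)]
330 [(-14, 55, 42), (-9, 51, 46), (-7, 45, 56), (-2, 43, 56), (3, 42, 53), (11, 44, 44), (18, 43, 42), (31, 51, 20), (38, 50, 16), (42, 47, 20)]
332 [(-16, 51, 43), (-10, 48, 43), (-7, 44, 50), (-2, 42, 49), (4, 42, 44), (10, 41, 42), (16, 40, 41), (29, 47, 20), (3, 7, 108), (6, 4, 111)]
334 [(-16, 48, 40), (-12, 45, 42), (-6, 43, 42), (-2, 40, 45), (3, 39, 42), (8, 37, 43), (-8, 7, 109), (-3, 5, 109), (1, 3, 109), (6, 2, 108)]
336 [(-17, 46, 35), (-14, 41, 44), (-9, 39, 44), (-3, 37, 43), (-20, 7, 110), (-15, 5, 110), (-10, 4, 109), (-5, 2, 108), (0, 0, 109), (4, -1, 109)]
```

```bash
python3 - <<'E'
from h import *
p=camera('side');w=cloud(p);hx,hy=hframe(w)
m0=(abs(hx)<.08)&(w[...,2]>.115)&(w[...,2]<.3)&(hy>-.03)&(hy<.12)
for z in range(115,260,8):
    m=m0&(w[...,2]*1000>=z)&(w[...,2]*1000<z+8)
    print(z,m.sum(),np.percentile(hx[m]*1000,[1,50,99]).round(),np.percentile(hy[m]*1000,[1,50,99]).round())
E
```

```text
115 72 [-20.   3.  21.] [-24.  37.  52.]
123 44 [-20.   9.  15.] [36. 41. 52.]
131 49 [-33.  10.  33.] [34. 37. 52.]
139 125 [-39. -18.  40.] [34. 37. 57.]
147 105 [-43. -20.  45.] [35. 39. 57.]
155 98 [-48.  -8.  49.] [30. 36. 47.]
163 110 [-54.  10.  54.] [30. 36. 42.]
171 106 [-56.   2.  58.] [30. 36. 43.]
179 150 [-63. -22.  61.] [29. 38. 59.]
187 258 [-62. -40.  63.] [28. 44. 59.]
195 99 [-46. -36.  50.] [28. 38. 54.]
203 52 [-41. -37. -25.] [36. 41. 56.]
211 31 [-37. -36. -30.] [37. 43. 55.]
219 74 [-37. -23.  21.] [11. 21. 61.]
227 135 [-37. -21.  26.] [10. 19. 56.]
235 146 [-36. -21.  24.] [10. 18. 62.]
243 138 [-37. -20.  23.] [10. 17. 56.]
251 160 [-37. -23.  22.] [10. 19. 64.]
259 238 [-37. -19.  20.] [10. 18. 55.]
```

The depth data shows the fingertips at z ≈ 0.093, resting on top of the bar, while the reported TCP z is 0.057. So the reported z reads about 34 mm low; laterally it agrees. I'll correct for that in the heights.

Request:
{"method": "step_arm", "body": {
  "increments": [
    [0.04,0,0,0.01,0],
    [0.085,0,0,0.01,0],
    [0.085,0,0,0,0],
    [0.085,0,0,0,0],
    [0.085,0,0,0,0],
    [0.085,0,0,0,0],
    [0.085,0,0,-0.01,0],
    [0.085,0,0,-0.02,0],
    [0.085,0,0,-0.02,0],
    [0.085,0,0,0,0],
    [0.085,0,0,0,0]
  ]
}}

```text
clock: 7.72
position: [0.5429, -0.2344, 0.0249]
ee_rot: [-0.534, -0.464, 0.535, -0.462]
ft_force: [-0.2, -0.8, 0.9]
grip_width: 0.996
```

Request:
{"method": "step_arm", "body": {
  "increments": [
    [0,0,0,0,0],
    [0,0,0,0,0],
    [0,0,0,0,0],
    [0,0,0,0,0],
    [0,0,0,0,0],
    [0,0,0,0,0],
    [0,0,0,0,0],
    [0,0,0,0,0]
  ]
}}

```text
clock: 8.38
position: [0.5444, -0.2351, 0.0268]
ee_rot: [0.535, 0.463, -0.534, 0.463]
ft_force: [-0.7, -0.3, 6.4]
grip_width: 0.227
```

Request:
{"method": "step_arm", "body": {
  "increments": [
    [0,0.0004,0.003,0,0],
    [0,0.0004,0.003,0,0],
    [0,0.0004,0.003,0,0],
    [0,0.0004,0.003,0,0],
    [0,0.0004,0.003,0,0],
    [0,0.0004,0.003,0,0],
    [0,0.0004,0.003,0,0],
    [0,0.0004,0.003,0,0],
    [0,0.0004,0.003,0,0],
    [0,0.0004,0.003,0,0],
    [0,0,0,0,0],
    [0,0,0,0,0]
  ]
}}

```text
clock: 9.38
position: [0.5485, -0.2051, 0.0268]
ee_rot: [0.535, 0.463, -0.534, 0.463]
ft_force: [-0.6, -1.1, 6.5]
grip_width: 0.226
```

```bash
python3 - <<'E'
from h import *
state()
p=camera('side');w=cloud(p);hx,hy=hframe(w)
m=(abs(hx)<.038)&(hy>.012)&(hy<.1)&(w[...,2]>.046)&(w[...,2]<.057)
print('slide top',np.percentile(hy[m]*1000,[1,50,99]).round(1))
m=(abs(hx)<.05)&(hy>-.06)&(hy<.02)&(w[...,2]>.104)&(w[...,2]<.114)
print('block',cv2.minAreaRect(np.stack([hx[m],hy[m]],-1).astype(np.float32)*1000))
E
```

```text
t 9.38 tcp [ 0.5485 -0.2051  0.0268] yaw -8.19 j [ 0.66  0.44 -0.46  1.73  0.23  1.02 -0.03] F [-0.6 -1.1  6.5] w 19.3
slide top [39.6 50.1 75.2]
block ((2.13470458984375, -19.039627075195312), (57.66825485229492, 56.28725814819336), 0.761631965637207)
```

Request:
{"method": "step_arm", "body": {
  "increments": [
    [0.085,0,0,0,0],
    [0.085,0,0,0,0],
    [0.085,0,0,0,0],
    [0.085,0,0,0,0],
    [0.085,0,0,0.03,0],
    [0.085,0,0,0.03,0],
    [0.085,0,0,0.03,0],
    [0.085,0,-0.01,0,0.12],
    [0.085,-0.001,-0.01,0,0.12],
    [0.085,-0.001,-0.01,0,0.12],
    [0.085,-0.001,-0.01,0,0.12],
    [0.085,-0.001,-0.01,0,0.12]
  ]
}}

```text
clock: 10.43
position: [0.5438, -0.2552, 0.1161]
ee_rot: [0.372, 0.602, -0.372, 0.601]
ft_force: [-0.4, 0.7, -0.8]
grip_width: 1.001
```

Request:
{"method": "step_arm", "body": {
  "increments": [
    [0.085,-0.001,-0.006,0,0.12],
    [0.085,-0.001,-0.006,0,0.12],
    [0.085,-0.001,-0.006,0,0.12],
    [0.085,-0.001,-0.006,0,0.12],
    [0.085,-0.001,-0.006,0,0.12],
    [0.085,-0.001,-0.006,0,0.12],
    [0.085,-0.001,-0.006,0,0.12],
    [0.085,-0.0005,-0.0044,0,0.131],
    [0.085,0,0,0,0],
    [0.085,0,0,0,0]
  ]
}}

```text
clock: 11.27
position: [0.5363, -0.3013, 0.1159]
ee_rot: [0.054, 0.705, -0.054, 0.705]
ft_force: [0.1, 0.6, -1.0]
grip_width: 0.997
```

```bash
python3 -c "
from h import *
state()"
```

```text
t 11.27 tcp [ 0.5363 -0.3013  0.1159] yaw 81.22 j [ 0.97  0.45 -0.69  1.56  0.3   1.24  1.65] F [ 0.1  0.6 -1. ] w 85.1
```

Request:
{"method": "step_arm", "body": {
  "increments": [
    [0.085,0.0005,0,-0.03,0.013],
    [0.085,0,0,-0.03,0],
    [0.085,0,0,-0.028,0],
    [0.085,0,0,0,0],
    [0.085,0,0,0,0]
  ]
}}

```text
clock: 11.68
position: [0.5363, -0.3003, 0.0276]
ee_rot: [0.049, 0.706, -0.048, 0.705]
ft_force: [0.6, 0.6, 0.3]
grip_width: 0.998
```

Request:
{"method": "step_arm", "body": {
  "increments": [
    [0.02,0,0,0,0],
    [0.02,0,0,0,0],
    [0.02,0,0,0,0],
    [0.02,0,0,0,0],
    [0.02,0,0,0,0],
    [0.02,0,0,0,0],
    [0.02,0,0,0,0]
  ],
  "force": 40
}}

```text
clock: 12.27
position: [0.5384, -0.3017, 0.0305]
ee_rot: [0.048, 0.704, -0.049, 0.707]
ft_force: [-1.1, 2.7, 7.6]
grip_width: 0.647
```

```bash
cat >> h.py <<'E'
def block(n='side',lo=.1,hi=.2):
    p=camera(n);w=cloud(p);hx,hy=hframe(w); 
    for r in regions_of(p,'lamp_base')[:1]:
        m=r['region']&(abs(hx)<.06)&(hy>-.08)&(hy<.04); z=w[...,2][m]; 
        print(n,'block z pct',np.percentile(z*1000,[5,50,90,99]).round(1))
        zt=np.percentile(z,85) 
        k=m&(abs(w[...,2]-zt)<.006); c=cv2.minAreaRect(np.stack([hx[k],hy[k]],-1).astype(np.float32)*1000)
        print('rect holder frame',np.round(c[0],1),np.round(c[1],1),round(c[2],1))
    return p
E
python3 -c "
from h import *
state();block()"
```

```text
t 12.27 tcp [ 0.5384 -0.3017  0.0305] yaw 82.19 j [ 0.94  0.54 -0.66  1.64  0.36  1.09  1.62] F [-1.1  2.7  7.6] w 55.3
side block z pct [ 35.4 102.6 110.5 112. ]
rect holder frame [-10.6 -18.3] [57.2 30.2] 88.3
```

Request:
{"method": "step_arm", "body": {
  "increments": [
    [0.02,0,0,0.005,0],
    [0.02,0,0,0.01,0],
    [0.02,0,0,0.015,0],
    [0.02,0,0,0.015,0],
    [0.02,0,0,0.01,0],
    [0.02,0,0,0,0]
  ]
}}

```text
clock: 12.87
position: [0.5384, -0.3019, 0.0863]
ee_rot: [0.047, 0.704, -0.049, 0.707]
ft_force: [1.1, -0.6, -2.4]
grip_width: 0.657
```

```bash
python3 -c "
from h import *
state();block()"
```

```text
t 12.87 tcp [ 0.5384 -0.3019  0.0863] yaw 82.2 j [ 0.96  0.48 -0.68  1.59  0.32  1.18  1.65] F [ 1.1 -0.6 -2.4] w 56.1
side block z pct [ 81.9 147.5 166.1 167.9]
rect holder frame [-10.1 -19.6] [56.9 30.7] 89.3
```

Lifted 56 mm. Now the half turn, 26 rows.

Request:
{"method": "step_arm", "body": {
  "increments": [
    [0.02,0,0,0,-0.06],
    [0.02,0,0,0,-0.12],
    [0.02,0,0,0,-0.12],
    [0.02,0,0,0,-0.12],
    [0.02,0,0,0,-0.12],
    [0.02,0,0,0,-0.12],
    [0.02,0,0,0,-0.12],
    [0.02,0,0,0,-0.12],
    [0.02,0,0,0,-0.12],
    [0.02,0,0,0,-0.12],
    [0.02,0,0,0,-0.12],
    [0.02,0,0,0,-0.12]
  ]
}}

```text
clock: 13.97
position: [0.5362, -0.301, 0.0819]
ee_rot: [0.487, 0.513, -0.488, 0.511]
ft_force: [-0.2, -0.1, -2.1]
grip_width: 0.647
```

Request:
{"method": "step_arm", "body": {
  "increments": [
    [0.02,0,0,0,-0.12],
    [0.02,0,0,0,-0.12],
    [0.02,0,0,0,-0.12],
    [0.02,0,0,0,-0.12],
    [0.02,0,0,0,-0.12],
    [0.02,0,0,0,-0.12],
    [0.02,0,0,0,-0.12],
    [0.02,0,0,0,-0.12],
    [0.02,0,0,0,-0.12],
    [0.02,0,0,0,-0.12],
    [0.02,0,0,0,-0.12],
    [0.02,0,0,0,-0.12]
  ]
}}

```text
clock: 14.97
position: [0.5362, -0.301, 0.0819]
ee_rot: [-0.704, -0.064, 0.705, -0.063]
ft_force: [-0.0, -0.0, -2.0]
grip_width: 0.65
```

Request:
{"method": "step_arm", "body": {
  "increments": [
    [0.02,0,0,0,-0.12],
    [0.02,0,0,0,-0.12],
    [0.02,0,0,0,-0.08],
    [0.02,0,0,0,0],
    [0.02,0,0,0,0],
    [0.02,0,0,0,0]
  ]
}}

```text
clock: 15.47
position: [0.5366, -0.3011, 0.0826]
ee_rot: [-0.705, 0.046, 0.706, 0.046]
ft_force: [-0.1, 0.5, -2.1]
grip_width: 0.654
```

```bash
python3 - <<'E'
from h import *
state();p=block();save(p,'s3.png',(260,440,290,480),4);block('top')
E
```

```text
t 15.47 tcp [ 0.5366 -0.3011  0.0826] yaw -97.52 j [ 0.56  0.4  -0.15  1.62  0.06  1.13 -1.31] F [-0.1  0.5 -2.1] w 55.9
side block z pct [ 78.2 144.1 162.5 163.9]
rect holder frame [-10.8 -18.6] [58.3 29.2] 89.0
top block z pct [ 87.3 147.5 164.5 167.8]
rect holder frame [-3.3  0.8] [64.5 30.7] 26.5
```

View pics/s3.png

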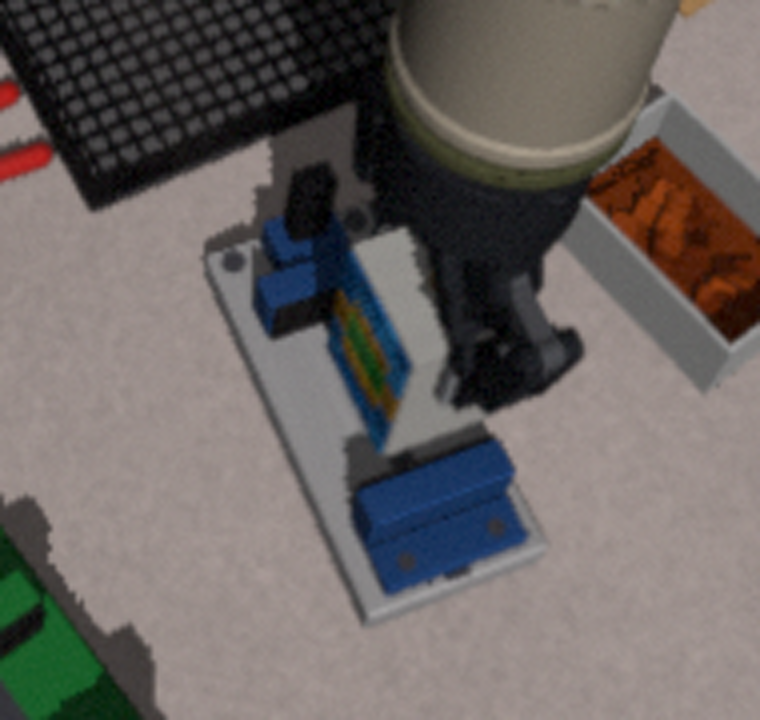

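Mosaic at about (365,340) now faces the robot, so the bare face is to the maker; the block hangs above the open jaws. Lowering with 2 mm clearance to the fixed jaw.

Request:
{"method": "step_arm", "body": {
  "increments": [
    [0.02,0.0003,0.002,0,-0.005],
    [0.02,0,0,-0.008,0],
    [0.02,0,0,-0.01,0],
    [0.02,0,0,-0.01,0],
    [0.02,0,0,-0.01,0],
    [0.02,0,0,-0.006,0],
    [0.02,0,0,-0.003,0],
    [0.02,0,0,-0.002,0],
    [0.02,0,0,-0.001,0],
    [0.02,0,0,-0.001,0],
    [0.02,0,0,0,0]
  ]
}}

```text
clock: 16.58
position: [0.5375, -0.2994, 0.0325]
ee_rot: [0.706, -0.049, -0.705, -0.049]
ft_force: [-0.5, -0.1, -1.7]
grip_width: 0.652
```

```bash
python3 - <<'E'
from h import *
state();block()
E
```

```text
t 16.58 tcp [ 0.5375 -0.2994  0.0325] yaw -97.97 j [ 0.55  0.45 -0.15  1.66  0.07  1.04 -1.33] F [-0.5 -0.1 -1.7] w 55.7
side block z pct [ 33.2  99.1 112.2 113.7]
rect holder frame [-12.  -17.2] [56.7 26.5] 88.0
```

Request:
{"method": "step_arm", "body": {
  "increments": [
    [0.02,0,0,-0.001,0],
    [0.02,0,0,-0.001,0],
    [0.02,0,0,-0.0005,0],
    [0.02,0,0,0,0]
  ]
}}

```text
clock: 17.02
position: [0.5376, -0.2995, 0.0305]
ee_rot: [0.706, -0.049, -0.705, -0.049]
ft_force: [-1.4, 0.6, 4.4]
grip_width: 0.651
```

Request:
{"method": "step_arm", "body": {
  "increments": [
    [0.065,0,0,0,0],
    [0.065,0,0,0,0],
    [0.065,0,0,0,0],
    [0.085,0,0,0,0],
    [0.085,0,0,0,0],
    [0.085,0,0,0,0],
    [0.085,0,0,0.02,0],
    [0.085,0,0,0.03,0],
    [0.085,0,0,0.03,0],
    [0.085,0,0,0.01,0],
    [0.085,0,0,0,0]
  ]
}}

```text
clock: 17.93
position: [0.539, -0.3002, 0.1232]
ee_rot: [0.707, -0.05, -0.704, -0.048]
ft_force: [0.2, -0.7, 0.2]
grip_width: 0.995
```

```bash
python3 - <<'E'
from h import *
state();block()
E
```

```text
t 17.93 tcp [ 0.539  -0.3002  0.1232] yaw -97.98 j [ 0.55  0.36 -0.15  1.58  0.06  1.2  -1.32] F [ 0.2 -0.7  0.2] w 85.0
side block z pct [ 44.2 107.7 110.6 119.1]
rect holder frame [  3.1 -17.3] [56.9 56. ] 88.1
```

Request:
{"method": "step_arm", "body": {
  "increments": [
    [0.085,0.001,0.008,0,0.12],
    [0.085,0.001,0.008,0,0.12],
    [0.085,0.001,0.008,0,0.12],
    [0.085,0.001,0.008,0,0.12],
    [0.085,0.001,0.008,0,0.12],
    [0.085,0.001,0.008,0,0.12],
    [0.085,0.001,0.008,0,0.12],
    [0.085,0.001,0.008,0,0.12],
    [0.085,0.001,0.008,0,0.12],
    [0.085,0,0.008,0,0.12],
    [0.085,0,0.008,0,0.12],
    [0.085,0,0.007,0,0.12]
  ]
}}

```text
clock: 19.03
position: [0.5454, -0.2033, 0.1178]
ee_rot: [-0.561, -0.431, 0.562, -0.429]
ft_force: [-0.1, 0.1, 0.2]
grip_width: 0.997
```

Request:
{"method": "step_arm", "body": {
  "increments": [
    [0.085,0,0,0,0.12],
    [0.085,0,0,0,0.01],
    [0.085,0,0,0,0],
    [0.085,0,0,0,0]
  ]
}}

```text
clock: 19.37
position: [0.5458, -0.2046, 0.1189]
ee_rot: [-0.535, -0.463, 0.535, -0.462]
ft_force: [0.3, -0.4, 0.7]
grip_width: 0.994
```

```bash
python3 - <<'E'
from h import *
state()
E
```

```text
t 19.37 tcp [ 0.5458 -0.2046  0.1189] yaw -8.27 j [ 0.63  0.33 -0.42  1.66  0.14  1.19  0.03] F [ 0.3 -0.4  0.7] w 84.9
```

Request:
{"method": "step_arm", "body": {
  "increments": [
    [0.085,0.0025,0,-0.03,0],
    [0.085,0,0,-0.03,0],
    [0.085,0,0,-0.03,0],
    [0.085,0,0,0,0],
    [0,0,0,0,0],
    [0,0,0,0,0],
    [0,0,0,0,0],
    [0,0,0,0,0],
    [0,0,0,0,0],
    [0,0,0,0,0],
    [0,0,0,0,0],
    [0,0,0,0,0]
  ]
}}

```text
clock: 20.37
position: [0.5486, -0.2045, 0.0311]
ee_rot: [-0.534, -0.464, 0.534, -0.464]
ft_force: [-6.7, 1.9, 10.2]
grip_width: 0.225
```

Request:
{"method": "step_arm", "body": {
  "increments": [
    [0,-0.0004,-0.003,0,0],
    [0,-0.0004,-0.003,0,0],
    [0,-0.0004,-0.003,0,0],
    [0,-0.0004,-0.003,0,0],
    [0,-0.0004,-0.003,0,0],
    [0,-0.0004,-0.003,0,0],
    [0,-0.0004,-0.003,0,0],
    [0,-0.0004,-0.003,0,0],
    [0,-0.0004,-0.002,0,0],
    [0,-0.0002,-0.0015,0,0],
    [0,0,0,0,0]
  ]
}}

```text
clock: 21.28
position: [0.5449, -0.2314, 0.0311]
ee_rot: [0.534, 0.464, -0.534, 0.464]
ft_force: [-6.4, 3.3, 9.9]
grip_width: 0.225
```

```bash
python3 - <<'E'
from h import *
state();block()
E
```

```text
t 21.28 tcp [ 0.5449 -0.2314  0.0311] yaw -8.02 j [ 0.65  0.44 -0.4   1.71  0.19  1.03  0.04] F [-6.4  3.3  9.9] w 19.2
side block z pct [ 45.1 107.8 110.5 118.4]
rect holder frame [  3.5 -17.3] [55.7 56.8] 89.1
```

Request:
{"method": "step_arm", "body": {
  "increments": [
    [0,-0.0002,-0.001,0,0],
    [0,-0.0001,-0.001,0,0],
    [0,-0.0001,-0.001,0,0],
    [0,-0.0001,-0.0005,0,0],
    [0,0,-0.0005,0,0],
    [0,0,0,0,0]
  ]
}}

```text
clock: 21.88
position: [0.5445, -0.2345, 0.0311]
ee_rot: [0.534, 0.464, -0.533, 0.464]
ft_force: [-5.9, 5.5, 10.3]
grip_width: 0.226
```

Request:
{"method": "step_arm", "body": {
  "increments": [
    [0,0,-0.0005,0,0],
    [0,0,-0.0005,0,0],
    [0,0,0,0,0]
  ]
}}

```text
clock: 22.13
position: [0.5443, -0.2353, 0.031]
ee_rot: [0.534, 0.464, -0.533, 0.464]
ft_force: [-7.0, 6.6, 12.1]
grip_width: 0.222
```

```bash
python3 - <<'E'
from h import *
state();block()
E
```

```text
t 22.13 tcp [ 0.5443 -0.2353  0.031 ] yaw -7.97 j [ 0.65  0.44 -0.4   1.71  0.19  1.03  0.05] F [-7.   6.6 12.1] w 19.0
side block z pct [ 44.6 108.  110.5 119. ]
rect holder frame [  3.5 -19.4] [55.5 56.3] 90.0
```

Request:
{"method": "step_arm", "body": {
  "increments": [
    [0,0,-0.001,0,0],
    [0,0,-0.001,0,0],
    [0,0,0,0,0]
  ]
}}

```text
clock: 22.48
position: [0.5443, -0.2353, 0.0311]
ee_rot: [0.534, 0.466, -0.533, 0.463]
ft_force: [-9.4, 13.1, 15.2]
grip_width: 0.223
```

Request:
{"method": "step_arm", "body": {
  "increments": [
    [0,0,-0.001,0,0],
    [0,0,-0.001,0,0],
    [0,0,0,0,0]
  ]
}}

```text
clock: 22.73
position: [0.5444, -0.2353, 0.0311]
ee_rot: [0.534, 0.467, -0.532, 0.463]
ft_force: [-11.8, 18.8, 17.4]
grip_width: 0.227
```

Request:
{"method": "step_arm", "body": {
  "increments": [
    [0,0,0.003,0,0],
    [0.085,0,0,0,0],
    [0.085,0,0,0,0],
    [0.085,0,0,0,0],
    [0.085,0,0,0,0],
    [0.085,0,0,0,0],
    [0.085,0,0,0.03,0],
    [0.085,0,0,0.035,0],
    [0.085,0,0,0.035,0],
    [0.085,0,0.04,0.01,0],
    [0.085,0,0.04,0,0.03],
    [0.085,0,0.04,0,0.1]
  ]
}}

```text
clock: 23.73
position: [0.545, -0.1171, 0.141]
ee_rot: [0.503, 0.496, -0.502, 0.498]
ft_force: [0.4, 0.6, -0.1]
grip_width: 0.992
```

```bash
python3 - <<'E'
from h import *
state()
p=block();block('top');w=cloud(p);hx,hy=hframe(w)
m=(abs(hx)<.03)&(hy>.012)&(hy<.1)&(w[...,2]>.065)&(w[...,2]<.1)
print('bar hy',np.percentile(hy[m]*1000,[1,50,99]).round(1),'hx',np.percentile(hx[m]*1000,[1,50,99]).round(1))
save(p,'s4.png',(280,440,310,470),4)
q=camera('top')
for p in (q,p):
    w=cloud(p);m=(abs(w[...,0]-.472)<.04)&(abs(w[...,1]-.258)<.06)&(w[...,2]>.08)&(w[...,2]<.1)
    x=w[m];print('rail',m.sum(),np.percentile(x,[2,50,98],axis=0).round(4).tolist(),cv2.minAreaRect(x[:,:2].astype(np.float32)*1000))
    m=(abs(w[...,0]-.513)<.02)&(abs(w[...,1]-.259)<.02)&(w[...,2]>.031);print('marble',w[m].mean(0).round(4))
E
```

```text
t 23.73 tcp [ 0.545  -0.1171  0.141 ] yaw -0.68 j [ 0.56  0.26 -0.5   1.7   0.13  1.21  0.02] F [ 0.4  0.6 -0.1] w 84.7
side block z pct [ 45.  108.1 110.6 119.1]
rect holder frame [  3.2 -18.8] [56.9 55.9] 0.2
top block z pct [ 52.2 109.6 113.5 120.8]
rect holder frame [  2.8 -19.7] [56.  56.8] 0.1
bar hy [41.3 44.8 55.1] hx [-9.5 -1.4  9.7]
rail 233 [[0.4677, 0.221, 0.0871], [0.4722, 0.2592, 0.0923], [0.4782, 0.2982, 0.0963]] ((473.05999755859375, 260.22216796875), (79.63457489013672, 10.512035369873047), 89.76104736328125)
marble [0.5127 0.26   0.0338]
rail 156 [[0.4666, 0.2199, 0.0804], [0.4716, 0.2567, 0.0912], [0.4786, 0.2973, 0.0946]] ((473.1669616699219, 259.9455871582031), (82.60121154785156, 13.228530883789062), 88.37333679199219)
marble [0.5114 0.2598 0.0332]
```

View pics/s4.png

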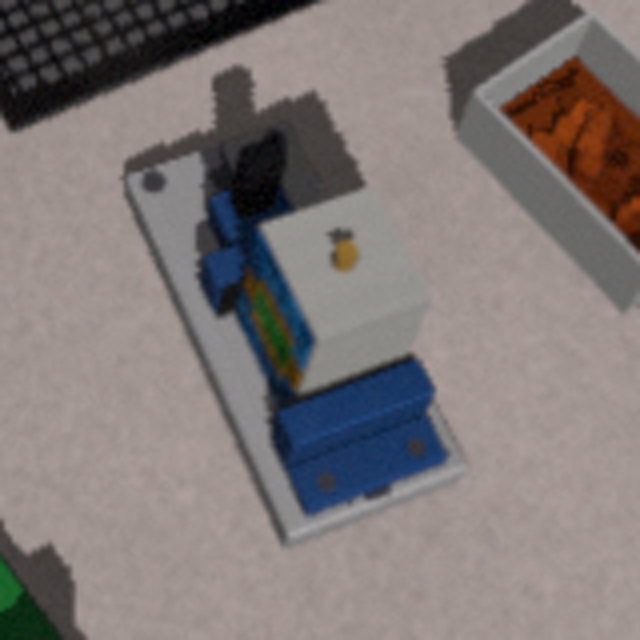

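The block stands square and fully down at about (340,260): top 110.6 mm as at the start, mosaic towards the robot. The bar is back at its snug position. Now the tray, centre (0.473, 0.260), yaw about 0.

Request:
{"method": "step_arm", "body": {
  "increments": [
    [0.085,-0.006,0.02,0,0],
    [0.085,-0.006,0.034,0,0],
    [0.085,-0.006,0.034,0,0],
    [0.085,-0.006,0.034,0,0],
    [0.085,-0.006,0.034,0,0],
    [0.085,-0.006,0.034,0,0],
    [0.085,-0.006,0.034,0,0],
    [0.085,-0.006,0.034,0,0],
    [0.085,-0.006,0.034,0,0],
    [0.085,-0.006,0.034,0,0],
    [0.085,-0.006,0.034,0,0],
    [0.085,-0.006,0.017,0,0.01]
  ]
}}

```text
clock: 24.98
position: [0.4723, 0.262, 0.1398]
ee_rot: [0.5, 0.5, -0.5, 0.5]
ft_force: [-1.9, -0.9, -0.6]
grip_width: 0.991
```

Request:
{"method": "step_arm", "body": {
  "increments": [
    [0.085,0,0,0,0],
    [0.085,0,0,0,0],
    [0.085,0,0,-0.02,0]
  ]
}}

```text
clock: 25.23
position: [0.4755, 0.2585, 0.1223]
ee_rot: [0.502, 0.498, -0.499, 0.5]
ft_force: [0.8, -0.5, 0.4]
grip_width: 0.998
```

```bash
python3 - <<'E'
from h import *
state()
E
```

```text
t 25.23 tcp [0.4755 0.2585 0.1223] yaw -0.18 j [ 0.06  0.28 -0.75  1.75  0.21  1.18 -0.74] F [ 0.8 -0.5  0.4] w 85.2
```

Centre to x 0.473, down to reported 0.029, close gently.

Request:
{"method": "step_arm", "body": {
  "increments": [
    [0.085,-0.0025,0.001,-0.02,0],
    [0.085,0,0,-0.03,0],
    [0.085,0,0,-0.03,0],
    [0.085,0,0,-0.012,0],
    [0.085,0,0,0,0],
    [0.085,0,0,0,0]
  ],
  "force": 30
}}

```text
clock: 25.73
position: [0.4707, 0.2592, 0.0281]
ee_rot: [-0.5, -0.5, 0.501, -0.499]
ft_force: [0.1, -0.8, 0.1]
grip_width: 0.997
```

Request:
{"method": "step_arm", "body": {
  "increments": [
    [0.04,0,0,0,0],
    [0.035,0,0,0,0],
    [0.03,0,0,0,0],
    [0.025,0,0,0,0],
    [0.02,0,0,0,0],
    [0.016,0,0,0,0],
    [0.012,0,0,0,0],
    [0.008,0,0,0,0],
    [0.0,0,0,0,0],
    [0.0,0,0,0,0],
    [0.0,0,0,0,0]
  ]
}}

```text
clock: 26.65
position: [0.4706, 0.2604, 0.0283]
ee_rot: [0.5, 0.5, -0.5, 0.5]
ft_force: [1.7, 0.1, 6.5]
grip_width: 0.133
```

```bash
cat >> h.py <<'E'
def tray(n='side'):
    p=camera(n);w=cloud(p)
    for q in ['tray','marble_center']:
        for r in regions_of(p,q)[:1]:
            x=w[r['region']];x=x[np.isfinite(x[:,0])];print(n,q,round(r['p'],2),r['centre'],np.percentile(x,[2,50,98],axis=0).round(3).tolist())
    return p
E
python3 - <<'E'
from h import *
state();tray()
E
```

```text
t 26.65 tcp [0.4706 0.2604 0.0283] yaw -0.0 j [ 0.02  0.4  -0.71  1.85  0.3   1.01 -0.82] F [1.7 0.1 6.5] w 11.4
side tray 0.85 [188.5, 240.1] [[0.398, 0.214, 0.003], [0.464, 0.252, 0.012], [0.543, 0.307, 0.092]]
side marble_center 0.38 [181.8, 256.0] [[0.5, 0.249, 0.011], [0.51, 0.256, 0.027], [0.525, 0.269, 0.035]]
```

Gripped (11.4 mm). Increasing the grip and lifting gently.

Request:
{"method": "step_arm", "body": {
  "increments": [
    [0,0,0,0,0],
    [0,0,0,0,0],
    [0,0,0,0.002,0],
    [0,0,0,0.004,0],
    [0,0,0,0.006,0],
    [0,0,0,0.008,0],
    [0,0,0,0.01,0],
    [0,0,0,0.012,0],
    [0,0,0,0.012,0],
    [0,0,0,0.012,0],
    [0,0,0,0.012,0],
    [0,0,0,0.012,0]
  ],
  "force": 50
}}

```text
clock: 27.8
position: [0.4701, 0.2603, 0.1193]
ee_rot: [0.5, 0.5, -0.5, 0.5]
ft_force: [0.0, -0.2, -2.3]
grip_width: 0.132
```

Request:
{"method": "step_arm", "body": {
  "increments": [
    [0,0,0,0.008,0],
    [0,0,0,0.004,0],
    [0,0,0,0.002,0],
    [0,0,0,0,0],
    [0,0,0,0,0]
  ]
}}

```text
clock: 28.22
position: [0.4697, 0.26, 0.1312]
ee_rot: [-0.5, -0.5, 0.5, -0.5]
ft_force: [0.3, -0.7, -2.8]
grip_width: 0.129
```

```bash
python3 - <<'E'
from h import *
state();p=tray();save(p,'s5.png',(100,260,170,330),4)
E
```

```text
t 28.22 tcp [0.4697 0.26   0.1312] yaw -0.0 j [ 0.07  0.27 -0.75  1.75  0.2   1.2  -0.74] F [ 0.3 -0.7 -2.8] w 11.0
side tray 0.56 [159.4, 236.9] [[0.396, 0.213, 0.002], [0.463, 0.248, 0.115], [0.542, 0.322, 0.194]]
side marble_center 0.38 [161.5, 230.7] [[0.396, 0.213, 0.102], [0.463, 0.248, 0.115], [0.542, 0.31, 0.195]]
```

View pics/s5.png

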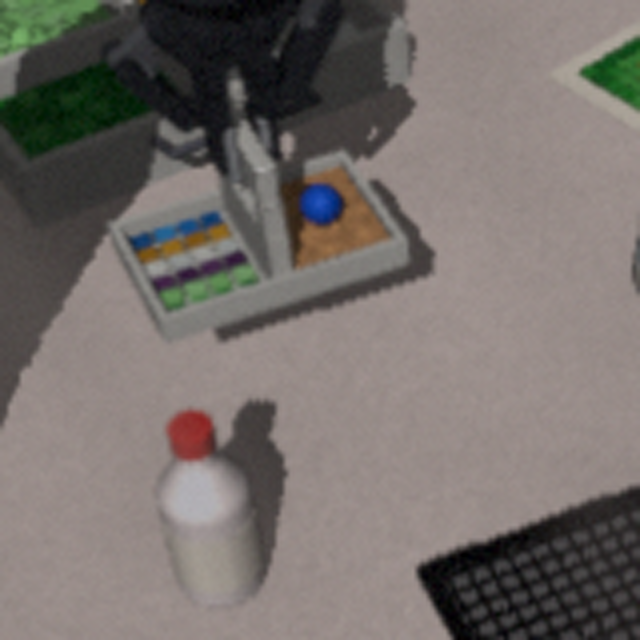

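The tray is level and clear of the table, with the marble in its pocket at (322,204) in the crop. I'll carry it +x first, away from the glue, then over to the mat at (0.596, -0.031).

Request:
{"method": "step_arm", "body": {
  "increments": [
    [0,0.002,0,0,0],
    [0,0.004,0,0,0],
    [0,0.006,0,0,0],
    [0,0.008,0,0,0],
    [0,0.01,0,0,0],
    [0,0.01,-0.002,0,0],
    [0,0.01,-0.004,0,0],
    [0,0.01,-0.006,0,0],
    [0,0.009,-0.008,0,0],
    [0,0.008,-0.01,0,0],
    [0,0.007,-0.012,0,0],
    [0,0.006,-0.013,0,0]
  ]
}}

```text
clock: 29.37
position: [0.5607, 0.2037, 0.1316]
ee_rot: [-0.5, -0.5, 0.5, -0.5]
ft_force: [-0.3, -0.5, -1.9]
grip_width: 0.131
```

Request:
{"method": "step_arm", "body": {
  "increments": [
    [0,0.006,-0.014,0,0],
    [0,0.005,-0.014,0,0],
    [0,0.005,-0.014,0,0],
    [0,0.004,-0.014,0,0],
    [0,0.004,-0.014,0,0],
    [0,0.003,-0.014,0,0],
    [0,0.003,-0.014,0,0],
    [0,0.002,-0.014,0,0],
    [0,0.001,-0.014,0,0],
    [0,0.001,-0.014,0,0],
    [0,0,-0.014,0,0],
    [0,0,-0.014,0,0]
  ]
}}

```text
clock: 30.37
position: [0.594, 0.0351, 0.1318]
ee_rot: [-0.5, -0.5, 0.5, -0.5]
ft_force: [0.6, 0.6, -2.4]
grip_width: 0.133
```

Request:
{"method": "step_arm", "body": {
  "increments": [
    [0,0,-0.014,0,0],
    [0,0,-0.012,0,0],
    [0,0,-0.01,0,0],
    [0,0,-0.009,0,0],
    [0,0,-0.008,0,0],
    [0,0,-0.006,0,0],
    [0,0,-0.004,0,0],
    [0,0,-0.003,0,0],
    [0,0,-0.002,0,0],
    [0,0,0,0,0],
    [0,0,0,0,0],
    [0,0,0,0,0]
  ]
}}

```text
clock: 31.37
position: [0.594, -0.0302, 0.1318]
ee_rot: [0.5, 0.5, -0.5, 0.5]
ft_force: [-0.3, -0.0, -2.7]
grip_width: 0.129
```

```bash
python3 - <<'E'
from h import *
state();p=tray();save(p,'s6.png');w=cloud(p)
m=(abs(w[...,0]-.596)<.09)&(abs(w[...,1]+.031)<.06)&(w[...,2]>.06)&(w[...,2]<.14)
x=w[m];print(np.percentile(x,[1,50,99],axis=0).round(3).tolist(),cv2.minAreaRect(x[:,:2].astype(np.float32)*1000))
block()
E
```

```text
t 31.37 tcp [ 0.594  -0.0302  0.1318] yaw 0.04 j [ 0.46  0.37 -0.6   1.6   0.22  1.23 -0.18] F [-0.3 -0.  -2.7] w 11.1
side tray 0.9 [223.0, 342.6] [[0.52, -0.076, 0.107], [0.588, -0.043, 0.116], [0.666, 0.015, 0.195]]
[[0.519, -0.076, 0.105], [0.58, -0.038, 0.115], [0.669, 0.018, 0.138]] ((594.7600708007812, -28.252796173095703), (152.19662475585938, 97.30827331542969), 0.16321566700935364)Traceback (most recent call last):
  File "<stdin>", line 5, in <module>
  File "h.py", line 26, in block
    print(n,'block z pct',np.percentile(z*1000,[5,50,90,99]).round(1))
                          ~~~~~~~~~~~~~^^^^^^^^^^^^^^^^^^^^^
    return _quantile_unchecked(
        a, q, axis, out, overwrite_input, method, keepdims, weights)
    return _ureduce(a,
                    func=_quantile_ureduce_func,
    ...<5 lines>...
                    overwrite_input=overwrite_input,
                    method=method)
    r = func(a, **kwargs)
    result = _quantile(arr,
                       quantiles=q,
    ...<2 lines>...
                       out=out,
                       weights=wgt)
    slices_having_nans = np.isnan(arr[-1, ...])
                                  ~~~^^^^^^^^^
IndexError: index -1 is out of bounds for axis 0 with size 0
```

View pics/s6.png

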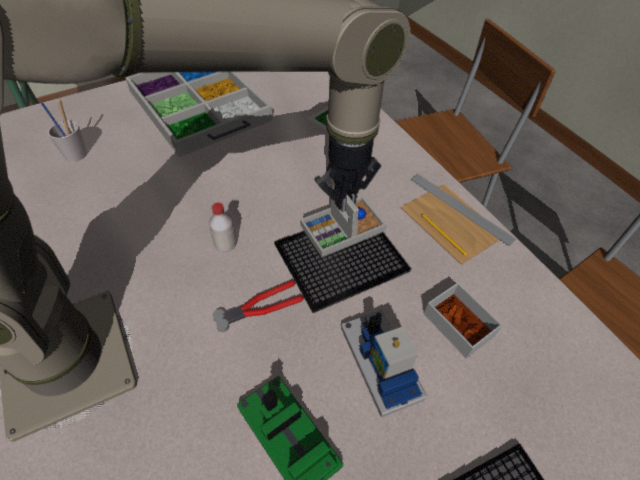

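The tray hangs level over the mat at (343,222), with the marble in its pocket at (361,213) on the maker's side. The block is clamped at (392,352), and the bystanders look unmoved. Handing in.

```bash
python3 -c "
from h import *
print(ticket.hand_in());state()"
```

```text
the job is handed in; nothing more can be done
None
the job is handed in; nothing more can be done
```

The job is handed in at about 31 s on the clock. The block is turned and clamped again, and the gripper is still holding the tray over the mat.

**What I did**
- I opened the jaw about 30 mm by its bar, lifted the block, turned it half round and stood it back down.
- I pushed the jaw in until it stopped, then lifted the tray gently and carried it over the mat.

**Last checks**
- **Block:** measured just after I clamped it. It was square to about 0.2° and at about (3, -19) mm in the holder frame. Its top was at the same height as at the start. The mosaic faces the robot, so the bare face is to the maker.
- **Jaw:** the grip bar was back within about 1 mm of where it started.
- **Tray:** centre at about (0.595, -0.029), and the mat centre is (0.596, -0.031). The underside is about 0.10 m up and the tray looks level. The marble is in its pocket on the maker's side.
- **Bystanders:** they look unmoved in the last picture; I did not measure them.

**What failed or disagreed**
- **Height reading:** the first close missed the bar, and the second try left the fingertips resting on top of it. The depth pictures put the fingertips about 34 mm higher than the reported TCP z. I corrected for this from then on, and the later grasps worked.
- **Final block check:** the last automatic check failed because the network did not find the block in that picture. For the final state of the block I rely on the earlier measurement and on seeing it in that picture.

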